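# Swap the boiler's blanking cover for its controller

## Task

Take the orange blanking cover out of the pocket of the boiler's control housing and lay it flat in the middle of the blue tray, rib up. Then fit the controller in that pocket, display face up and with its red lamp at the corner by the red dot on the housing, and press it down until it stops, fully home. Do not shift or knock over the other things on the bench.

Things in the scene. Friction and masses are not known exactly. Their poses are not given: they have to be found in the camera images.
- housing: White control housing, fixed, a slab 200 (x) by 160 (y) by 45 high (z). Origin: centre of its underside. It lies so that its -x end, which has the pocket, points to the robot's left, and its +y side away from the robot (each within 0.35 rad). A flat gauge is on its +x half.
- pocket (a point): Centre of the pocket's mouth, at the housing's top (45 above the bench), 38 to -x of the housing's centre; axes as the housing. The pocket is 76 (x) by 118 (y) inside, with upright walls. Its floor is a green plate, at first about 4 below the mouth; pushed down (about 8 N) it slides 6 to its stop, 10 below the mouth, and stays where it is left.
- carrier (a joint): Travel of the green carrier plate in the pocket, in m: 0 fully up to 0.006 fully down at its stop; it starts within 1 mm of the top.
- pocket_mark (a point): Where the controller's red lamp must be when it is fitted fully home: 27 to -x and 45 to +y of the pocket's centre, 14 above the mouth; axes as the housing. A red dot is painted on the housing's top beside that corner, 23 further to -x.
- controller: White and grey controller box, 24 thick (x), 110 long (y), 70 (z); 0.12 to 0.2 kg; loose. It starts standing on its long lower edge at any yaw. Origin: centre of its lower (z=0) side, mid thickness. +x is its white display face (dark display, buttons, red lamp), -x its grey back, +z its top edge. It can be gripped from above across its 24.
- lamp (a point): Red lamp on the controller's face, at (12, 45, 62) in its frame. Fitted the right way, the controller's +x points up, its +z along the housing's -x, its +y along the housing's +y.
- face (a point): Centre of the controller's display face, at (12, 0, 35) in its frame; 14 above the pocket's mouth when home (20 before it is pressed). Tilted back 40 degrees, with its lower back edge set in the pocket against the housing's +x wall, the controller falls in flat when let go.
- cover: Orange blanking cover, loose, 60 g: a plug 70 (x) by 112 (y) by 3 high, on it a flange 86 by 128 by 3 (z 3 to 6), on it a grip rib 12 (x) by 50 (y) by 20 high (z 6 to 26). Origin: centre of the plug's underside. At first it sits in the pocket, its flange on the housing's top, plug's underside 3 below the mouth; axes as the housing.
- tray: Blue open tray, fixed, 120 (x) by 170 (y) by 32 high outside, walls and floor 5 thick. Origin: centre of its underside.
- tin: Sealant tin with a red label, diameter 52, 75 high; bystander at one end of the controller. Origin: centre of its underside.
- valve: Brass valve with a blue cap, about 32 across, 52 high; bystander at the controller's other end. Origin: centre of its underside.
- nut: Brass flanged bush, diameter 38, 26 high, standing on the +x half of the housing; bystander. Origin: centre of its underside.
- mug: White mug, diameter 80, 90 high, beyond the housing; bystander. Origin: centre of its underside.
- spray: Tall white spray can with a blue label, diameter 52, 170 high, standing beyond the left or right end of the housing; bystander. Origin: centre of its underside.
- battery: Black and red drill battery, 75 by 115 by 60 high, beyond the housing's other end; bystander. Origin: centre of its underside.
- elbow: Bent piece of copper pipe, 28 thick, lying beyond the housing; bystander.
Mind the look-alikes: they are no part of the job. Leave any green look-alike of the cover alone. Of the things that look like the controller, the larger one is meant.

How it is judged:
By the outcome, as a careful person would: the job done as asked, in the order asked, and still so for the second after the job is handed in, with the robot touching nothing.
It also fails if it takes over 72 s, if anything falls off the work surface, if the arm or the gripper's body presses on something with over 40 N, if the wrist force passes 120 N, or if a joint passes its speed limit or range.

## Robot

A 6-joint arm with a two-finger parallel gripper is mounted at the origin on the work surface. World frame = base frame: x ahead of the robot, y to its left, z up, the work surface at z = 0. Lengths are in m, angles in rad, forces in N, time in s.
With the tool pointing down it reaches from about 0.425 to 0.95 m from the base axis. Payload 3.5 kg.
Tool frame: the origin (TCP) lies midway between the tips of the shut fingers; the grasp point (between the pads) lies 19 mm behind it; z points along the fingers, y is the line along which they close (so a half turn about z gives the same grasp; the last joint's range is limited). The gripper opens to 85 mm and grips with 20 to 120 N. Pads are 22 mm wide; open, the fingers measure 114 mm over their backs; the gripper's body (76 mm by 85 mm) begins 54 mm behind the grasp point. The pads swing forward as they close: fully open they stand 13 mm farther back than shut.
Start: joints at [-1.395, 0.286, 1.577, -0, 1.279, -0.15], TCP at [0.216, -0.639, 0.231] pointing down, gripper open.
Joint ranges: [-2.77, 2.77], [-0.9, 2.22], [0.21, 2.48], [-1.53, 4.67], [0.24, 2.81], [-2.84, 2.84]. Speed limits (rad/s): [2.79, 2.79, 3.14, 3.14, 3.14, 3.14].

## Interface

Orientations are given as a rotation vector (axis times angle).
In Python, from bench import readout, viewer, ticket gives the robot as it stands. The module is installed in compiled form; this text tells all that it offers.
- The arm moves only by the tool move_arm, never from a script. Its argument "increments" is one flat list of numbers, 7 for each row, row after row: the shift along the tool's x, y, z in mm, then the turn, a rotation vector about the tool's x, y, z in degrees, then the opening, from -1 (shut) to 1 (fully open). A call has 1 to 20 rows; each row is the pose to reach, as a shift and turn from the pose commanded when the call began, along the tool's axes at that moment; what a row does not reach only later rows make up. A row lasts 1/10 s, in which the tool goes at most 50 mm and 8.59 degrees, less where a joint would pass 70% of its speed; a pose out of reach is approached as far as the arm can. A call with a gripper value outside its range is refused whole. The fingers move at their own pace and stop on an object; "grip_force" is the grip in N (left out, the last holds). Time passes only in rows, so rows that repeat a pose let the fingers close. It gives the time, the measured TCP pose, the force, the opening and the grip force at its end, in the units of the state.
- readout.sense(): the state, without advancing time (a new reading comes with each control period).
- viewer.read_camera(name): name is "side" or "top" or "wrist"; returns a dict with "img" (384x512x3 uint8, blue, green, red), "depth" (384x512 float32, m along the optical axis (not along the pixel's ray), 0 where there is no reading), "fx", "fy", "cx", "cy" (pixels), "world_to_cam" (4x4, takes a point from world to camera coordinates). Camera axes: x right, y up, looking along -z (the intrinsics and any distortion apply to the point x, -y, -z); pixel columns grow to the right and rows downward; lengths in m; the calibration is good to about 2 mm. A picture is of the moment at which its call begins.
- ticket.close_job(): hands the job in; it is judged then, once.
Trained networks look in a picture, given as the dict that the camera call returned (one of the last four; its "shot" number tells which), for a name from the list of things; names that differ only in an ending like _2 or _b are one class to them, and where a whole thing is asked for, a point or a joint stands for the part that bears it (a point fixed in the world has none). Each returns a list of dicts, best first, with "conf" (0 to 1); they miss things now and then, are a little off and sometimes report something else, mostly with a low value. They report only what shows in the picture. A call takes as long as a camera call. They do not tell look-alikes from the thing itself.
- viewer.cut_out(picture, label): "pixels" (384x512 bool, what is visible of it) and "rect" ([left, top, width, height] in pixels, round what is visible of it).
The state is a dict: "time_s": time; "joint_pos": joint angles; "qvel": joint speeds; "effort": joint torques, N m; "ee_pos": TCP position; "tool_rot": TCP orientation; "wrist_force": force on the tool from outside, world axes, zero at the start; "wrist_torque": the same for the moment, N m; "gripper_width": opening from 0.0 (shut) to 1.0 (fully open); "grip_force": force on a finger pad.
Only numpy, scipy, OpenCV 4.12 (cv2) and the standard library are available. Lean on these libraries where they do the work, as an engineer would, in place of code of your own. Each camera call takes 0.05 s, during which the arm holds its last target. There are 200 camera calls.

## Working session

There is one attempt and no reset: what is moved stays moved. The work goes in short steps, Python scripts to look and compute and a tool call to move; the robot and the scene stay as the last step left them, time stands still between calls to the robot, and variables do not carry over. Pictures are saved under pics/ and viewed, at most 10 in all, crops included, and the job is handed in when it is done.

Besides the shell and the picture viewer there is one more tool, called after "Request:" as name(argument=value, ...) on one line, values as JSON. move_arm: Moves the arm, as the interface text tells. Its arguments: {"type":"object","properties":{"increments":{"type":"array"},"grip_force":{"type":"number"}},"required":["increments"]}

```bash
mkdir -p pics; cat > h.py <<'E'
import numpy as np, cv2
from scipy.spatial.transform import Rotation as R
from bench import readout, viewer, ticket
def cloud(p):
    d=p["depth"]; v,u=np.mgrid[0:384,0:512]
    c=np.stack([(u-p["cx"])/p["fx"]*d,-(v-p["cy"])/p["fy"]*d,-d],-1)
    T=np.linalg.inv(p["world_to_cam"]); w=c@T[:3,:3].T+T[:3,3]
    w[d<=0]=np.nan; return w
def pose():
    s=readout.sense(); return np.array(s["ee_pos"]),R.from_rotvec(s["tool_rot"])
def rel(pos,rot):
    "shift mm & rotvec deg in the present tool axes"
    p,r=pose(); return np.round(r.inv().apply(np.array(pos)-p)*1000,1),np.round(np.degrees((r.inv()*rot).as_rotvec()),2)
E
python3 - <<'E'
from h import *
s=readout.sense(); print(s)
ims=[]
for n in ("top","side"):
    p=viewer.read_camera(n); ims.append(p["img"]); np.savez(f"{n}.npz",**{k:v for k,v in p.items()})
    print(n,{k:(np.round(v,3).tolist() if k=="world_to_cam" else v) for k,v in p.items() if k not in("img","depth")}, (p["depth"]>0).mean())
    w=cloud(p)
    for l in ("housing","controller","cover","tray","tin","valve","nut","mug","spray","battery","elbow"):
        for o in viewer.cut_out(p,l):
            m=o["pixels"]; q=w[m]; q=q[~np.isnan(q[:,0])]
            print(l,round(o["conf"],2),o["rect"],np.round(np.median(q,0),3) if len(q) else None, np.round(np.percentile(q[:,2],98),3) if len(q) else None)
    cv2.imwrite(f"pics/{n}0.png",cv2.resize(p["img"],(800,600)))
E
```

```text
{'time_s': 0.0, 'joint_pos': array([-1.39499544e+00,  2.87191848e-01,  1.57815837e+00,  2.06764018e-05,
        1.27858352e+00, -1.49981135e-01]), 'qvel': array([-0.00143812, -0.0010741 ,  0.00090958,  0.00017388,  0.00128003,
        0.00185478]), 'effort': array([-5.65456285e-04, -4.05981731e+01, -2.92626411e+01, -8.85117583e-05,
        5.82960929e-03,  9.15790324e-07]), 'ee_pos': array([ 0.21596445, -0.6388387 ,  0.2299398 ]), 'tool_rot': array([-3.09769740e+00, -5.09088253e-01,  1.63727583e-05]), 'wrist_force': array([-0.07677085, -0.58812596,  0.55252956]), 'wrist_torque': array([-0.04037805, -0.02724482,  0.00060966]), 'grip_force': 0.0, 'gripper_width': 0.9984060214453961}
top {'fx': 378.95206605600345, 'fy': 378.95206605600345, 'cx': 255.97052191601716, 'cy': 190.699220933236, 'world_to_cam': [[-0.015, -1.0, -0.001, 0.047], [0.994, -0.015, 0.105, -0.546], [-0.105, 0.001, 0.994, -1.094], [0.0, 0.0, 0.0, 1.0]], 'shot': 1} 0.9960225423177084
housing 0.85 [229.3, 148.7, 70.0, 55.4] [ 0.583 -0.015  0.045] 0.051
controller 0.91 [127.6, 203.4, 37.7, 29.6] [0.47  0.352 0.069] 0.075

[... 1518 characters left out ...]
cover 0.21 [115.0, 216.7, 45.1, 55.2] [0.676 0.316 0.116] 0.171
tray 0.9 [292.8, 106.6, 45.4, 45.3] [ 0.493 -0.371  0.005] 0.031
tin 0.93 [245.4, 271.5, 21.7, 38.2] [0.409 0.287 0.067] 0.076
tin 0.23 [186.6, 289.7, 52.8, 44.4] [0.464 0.36  0.062] 0.072
tin 0.19 [194.8, 162.4, 85.4, 68.7] [0.572 0.013 0.043] 0.047
valve 0.79 [166.2, 326.1, 15.3, 18.8] [0.515 0.436 0.042] 0.054
nut 0.69 [254.6, 178.7, 14.2, 8.8] [ 0.539 -0.016  0.051] 0.069
mug 0.85 [131.7, 177.9, 41.0, 44.7] [0.772 0.163 0.055] 0.09
spray 0.7 [118.3, 214.6, 42.3, 58.1] [0.675 0.317 0.119] 0.171
battery 0.96 [221.8, 109.2, 44.0, 33.1] [ 0.707 -0.24   0.039] 0.06
battery 0.24 [188.7, 290.9, 48.6, 44.3] [0.464 0.361 0.06 ] 0.071
```

View pics/top0.png

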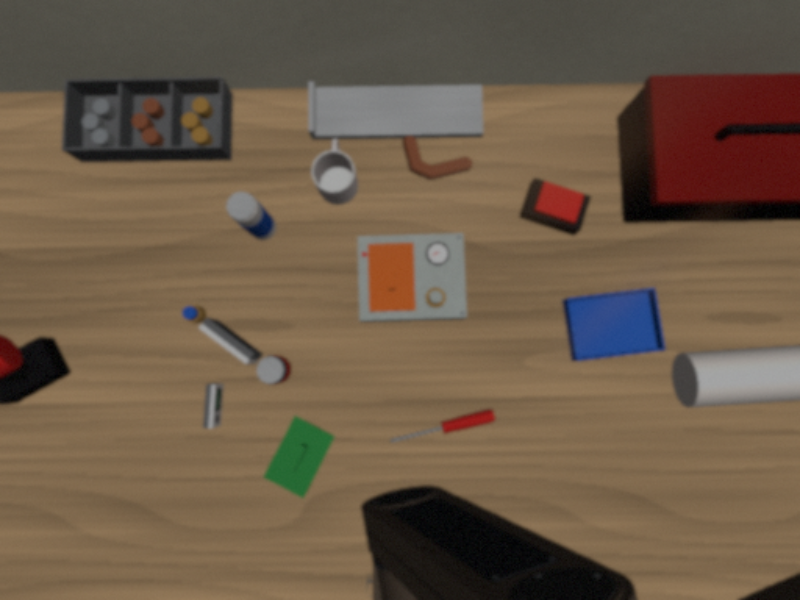

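```bash
python3 - <<'E'
from h import *
D={n:np.load(n+".npz") for n in("top","side")}
a=cv2.resize(D["top"]["img"][140:300,100:310],(630,480),interpolation=cv2.INTER_CUBIC)
b=cv2.resize(D["side"]["img"][150:380,120:380],(520,460),interpolation=cv2.INTER_CUBIC)
cv2.imwrite("pics/crops.png",cv2.resize(np.hstack([a[:460,:],b]),(800,320)))
for n in D:
    w=cloud(D[n])
    def box(x,y,z):
        m=(w[...,0]>x[0])&(w[...,0]<x[1])&(w[...,1]>y[0])&(w[...,1]<y[1])&(w[...,2]>z[0])&(w[...,2]<z[1]); return w[m]
    for nm,b in {"ctrl top":((.38,.56),(.28,.43),(.066,.08)),"rib":((.5,.66),(0,.13),(.061,.08)),"hous":((.45,.72),(-.15,.14),(.038,.055)),"tray rim":((.38,.6),(-.5,-.25),(.026,.04)),"nut":((.48,.6),(-.08,.01),(.062,.08)),"valve":((.48,.56),(.40,.46),(.048,.06))}.items():
        q=box(*b); 
        if len(q)<5: print(n,nm,len(q)); continue
        r=cv2.minAreaRect((q[:,:2]*1000).astype(np.float32)); print(n,nm,len(q),np.round(r[0],1),np.round(r[1],1),round(r[2],1),"z",np.round(np.median(q[:,2]),4))
E
```

```text
top ctrl top 426 [458.6 334.4] [161.2  37.5] 50.3 z 0.0711
top rib 68 [586.4  57. ] [ 8.8 49.3] 89.2 z 0.0685
top hous 3606 [586.7  18.9] [160.5 200.2] 0.9 z 0.0464
top tray rim 413 [ 462.9 -376.9] [181.5 191.4] 5.8 z 0.0317
top nut 2
top valve 62 [523.3 433.3] [24.5 23.2] 89.1 z 0.0521
side ctrl top 758 [455.9 332.7] [161.2  39. ] 50.8 z 0.0697
side rib 92 [583.8  55.2] [50.2 15. ] 0.5 z 0.0664
side hous 3018 [585.   16.8] [162.9 204.8] 1.1 z 0.0449
side tray rim 267 [ 461.3 -379. ] [181.7 200.1] 5.8 z 0.0296
side nut 17 [538.9 -17.7] [22.2  7.9] 30.2 z 0.0669
side valve 133 [507.  424.1] [55.8 24.6] 27.8 z 0.0514
```

View pics/crops.png

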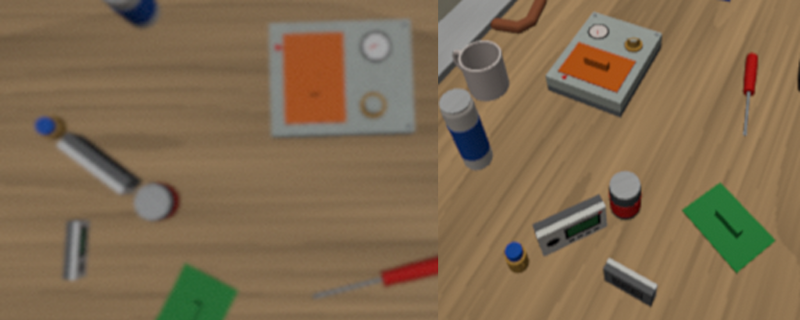

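The top view (800x600 px) shows the orange cover in the pocket at (390,278), with the red dot at (365,254) on the housing's far-left corner and the tray at (615,325). There are two controller candidates: a large one at (230,340), between the valve (192,313) and the tin (272,370), and a small one at (213,405). The large one is meant. It is about 110 long and 70 high, stands between the tin and the valve, and the crop confirms this. The orange cover is the one meant, and the green one at (300,455) stays where it is.

```bash
python3 - <<'E'
from h import *
for n in("top","side"):
    p=viewer.read_camera(n); w=cloud(p)
    hsv=cv2.cvtColor(p["img"],cv2.COLOR_BGR2HSV)
    blue=(hsv[...,0]>105)&(hsv[...,0]<130)&(hsv[...,1]>130)&(w[...,1]<-.2)&(w[...,0]>.35)&(w[...,0]<.65)
    def rect(q,nm):
        r=cv2.minAreaRect((q[:,:2]*1000).astype(np.float32)); print(n,nm,len(q),np.round(r[0],1),np.round(r[1],1),round(r[2],1),"z",np.round(np.median(q[:,2]),4))
    q=w[blue]; rect(q[q[:,2]>.012],"tray rim"); rect(q[(q[:,2]<.012)&(q[:,2]>0)],"floor")
    o=max((o for o in viewer.cut_out(p,"controller") if np.nanmedian(w[o["pixels"]][:,2])>.056),key=lambda o:o["conf"])
    q=w[o["pixels"]]; t=q[q[:,2]>.064]; rect(t,"ctop")
    sp=hsv[...,1]; 
    g=(w[...,0]>.38)&(w[...,0]<.5)&(w[...,1]>.23)&(w[...,1]<.33)&(w[...,2]>.073); rect(w[g],"tin")
    og=(hsv[...,0]>3)&(hsv[...,0]<14)&(hsv[...,1]>180)&(w[...,0]>.5)&(w[...,0]<.68)&(w[...,1]>-.02)&(w[...,1]<.14)&(w[...,2]<.056)
    rect(w[og&(w[...,2]>.04)],"flange")
down=lambda yaw:R.from_euler("z",yaw,degrees=True)*R.from_euler("x",180,degrees=True)
print(rel([.50,.0,.26],down(0.9)), rel([.585,.056,.15],down(.9)))
E
```

```text
top tray rim 315 [ 491.6 -363.3] [114.1 169.4] 5.8 z 0.0294
top floor 1876 [ 493.1 -369. ] [110.5 155.2] 5.8 z 0.0052
top ctop 339 [471.2 357.3] [110.2  24.7] 53.0 z 0.0703
top tin 212 [424.  295.7] [85.9 46.5] 69.9 z 0.0754
top flange 990 [585.4  55.9] [ 76.3 119. ] 89.4 z 0.0485
side tray rim 408 [ 488.9 -364.4] [116.9 174.6] 5.9 z 0.0229
side floor 883 [ 489.3 -364.6] [114.5 173.9] 5.9 z 0.0035
side ctop 612 [468.6 355.1] [108.4  27.1] 53.0 z 0.0693
side tin 280 [413.5 275.6] [46.1 45.6] 50.4 z 0.0745
side flange 917 [583.   56.8] [124.7  83.3] 1.3 z 0.047
(array([ 473.7, -514.9,  -28.7]), array([-0.  , -0.  , 17.77])) (array([ 572.1, -540.8,   81.3]), array([-0.  , -0.  , 17.77]))
```

Request:
move_arm(increments=[572,-541,31,0,0,17.8,0,572,-541,31,0,0,17.8,0,572,-541,31,0,0,17.8,0,572,-541,31,0,0,17.8,0,572,-541,31,0,0,17.8,0,572,-541,31,0,0,17.8,0,572,-541,31,0,0,17.8,0,572,-541,31,0,0,17.8,0,572,-541,31,0,0,17.8,0,572,-541,31,0,0,17.8,0,572,-541,31,0,0,17.8,0,572,-541,31,0,0,17.8,0,572,-541,31,0,0,17.8,0,572,-541,31,0,0,17.8,0,572,-541,31,0,0,17.8,0,572,-541,31,0,0,17.8,0,572,-541,31,0,0,17.8,0,572,-541,31,0,0,17.8,0,572,-541,31,0,0,17.8,0,572,-541,31,0,0,17.8,0], grip_force=40)

```text
time_s: 3.4
ee_pos: [0.5845, 0.0549, 0.2004]
tool_rot: [3.141, 0.021, -0.0]
wrist_force: [-0.4, -0.5, -0.1]
gripper_width: 0.497
grip_force: 0.0
```

```bash
cat >> h.py <<'E'
down=lambda yaw:R.from_euler("z",yaw,degrees=True)*R.from_euler("x",180,degrees=True)
def rect(q,nm):
    if len(q)<5: print(nm,len(q)); return
    r=cv2.minAreaRect((q[:,:2]*1000).astype(np.float32)); print(nm,len(q),np.round(r[0],1),np.round(r[1],1),round(r[2],1),"z",np.round(np.median(q[:,2]),4))
E
python3 - <<'E'
from h import *
s=readout.sense(); print(s["ee_pos"],s["joint_pos"],s["gripper_width"],s["wrist_force"])
p=viewer.read_camera("wrist"); w=cloud(p); hsv=cv2.cvtColor(p["img"],cv2.COLOR_BGR2HSV)
og=(hsv[...,0]>3)&(hsv[...,0]<14)&(hsv[...,1]>150)
q=w[og]; rect(q[(q[:,2]<.056)&(q[:,2]>.04)],"flange"); rect(q[q[:,2]>.06],"rib")
red=((hsv[...,0]<3)|(hsv[...,0]>174))&(hsv[...,1]>150); q=w[red];print("red",len(q),np.nanmedian(q,0))
rect(w[(w[...,2]>.043)&(w[...,2]<.047)],"hous")
print(rel([.5845,.0565,.049],down(.9)))
cv2.imwrite("pics/w1.png",p["img"])
E
```

```text
[0.58448152 0.05490577 0.20041712] [-7.89850793e-02  1.21724227e-01  1.82682627e+00 -2.07467313e-04
  1.19304941e+00  1.47857201e+00] 0.4971627258660685 [-0.44964326 -0.4600434  -0.09140298]
flange 125 [551.4 155.7] [137.5 331. ] 20.6 z 0.0473
rib 7 [596.6 109.7] [1.1 2.3] 5.3 z 0.26
red 511 [ 0.32832024 -0.10677373  0.02364603]
hous 21262 [563.7 120.8] [193.1 439.2] 11.2 z 0.0452
(array([ -0. ,  -1.6, 151.5]), array([ 0.01, -0.01, -0.14]))
```

View pics/w1.png

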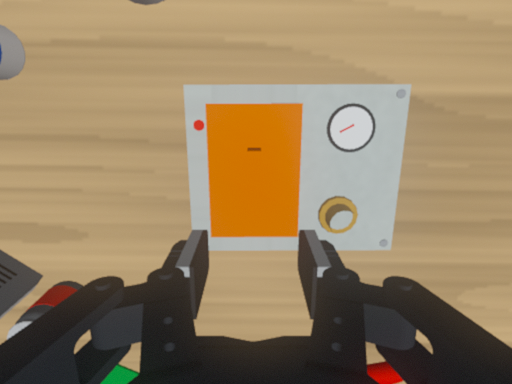

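The wrist view shows the cover at about (255,170), with its dark rib slot mark at (254,149), the red dot at (199,125), the nut at (338,215) and the gauge at (351,128). The rib has no shading of its own, so I'll measure it by depth.

```bash
python3 - <<'E'
from h import *
p=viewer.read_camera("wrist"); w=cloud(p); hsv=cv2.cvtColor(p["img"],cv2.COLOR_BGR2HSV)
og=(hsv[...,0]>8)&(hsv[...,0]<20)&(hsv[...,1]>180); og[230:]=0
q=w[og]; rect(q[(q[:,2]<.056)&(q[:,2]>.04)],"flange")
a=np.zeros(og.shape,bool); a[90:238,205:303]=1
rect(w[a&(w[...,2]>.064)&(w[...,2]<.072)],"ribtop")
red=((hsv[...,0]<3)|(hsv[...,0]>174))&(hsv[...,1]>150); red[:,220:]=0; red[150:]=0; print("reddot",np.nanmedian(w[red],0))
h=(w[...,2]>.043)&(w[...,2]<.047); h[250:]=0; h[:,:180]=0;h[:,412:]=0; h[:80]=0; rect(w[h],"hous")
E
```

```text
flange 10568 [587.9  53.5] [120.1  84.7] 0.9 z 0.0481
ribtop 783 [584.5  53.6] [49.9 11.7] 0.6 z 0.0681
reddot [0.62963535 0.10309891 0.04624508]
hous 20957 [585.   15.7] [159.1 200.9] 0.8 z 0.0452
```

Request:
move_arm(increments=[0,0,40,0,0,0,0,0,0,80,0,0,0,0,0,0,110,0,0,0,0,0,0,130,0,0,0,0,0,0,140,0,0,0,0,0,0,147,0,0,0,0,0,0,151,0,0,0,0,0,0,151,0,0,0,0,0,0,151,0,0,0,-1,0,0,151,0,0,0,-1,0,0,151,0,0,0,-1,0,0,151,0,0,0,-1,0,0,151,0,0,0,-1,0,0,151,0,0,0,-1,0,0,151,0,0,0,-1], grip_force=50)

```text
time_s: 5.0
ee_pos: [0.5858, 0.0561, 0.0506]
tool_rot: [3.141, 0.024, 0.003]
wrist_force: [0.0, 0.5, 5.6]
gripper_width: 0.125
grip_force: 52.9
```

Request:
move_arm(increments=[0,0,-10,0,0,0,-1,0,0,-30,0,0,0,-1,0,0,-70,0,0,0,-1,0,0,-110,0,0,0,-1,-20,40,-130,0,0,-8,-1,-30,80,-130,0,0,-16,-1,-40,120,-130,0,0,-24,-1,-50,160,-130,0,0,-32,-1,-60,200,-130,0,0,-40,-1,-70,240,-130,0,0,-48,-1,-80,280,-130,0,0,-56,-1,-90,320,-130,0,0,-64,-1,-95,360,-130,0,0,-72,-1,-100,400,-130,0,0,-80,-1,-102,420,-130,0,0,-88,-1,-102,420,-130,0,0,-95,-1,-102,420,-130,0,0,-95,-1,-102,420,-130,0,0,-95,-1])

```text
time_s: 6.8
ee_pos: [0.4889, -0.3648, 0.1788]
tool_rot: [-2.107, -2.329, -0.0]
wrist_force: [0.8, 0.0, -0.8]
gripper_width: 0.126
grip_force: 52.1
```

```bash
python3 - <<'E'
from h import *
p=viewer.read_camera("wrist"); w=cloud(p); hsv=cv2.cvtColor(p["img"],cv2.COLOR_BGR2HSV)
print(readout.sense()["joint_pos"],readout.sense()["gripper_width"])
og=(hsv[...,0]>8)&(hsv[...,0]<20)&(hsv[...,1]>180)
q=w[og]; q=q[(abs(q[:,1]+.365)<.15)]; rect(q[(q[:,2]>.1)],"cover")
bl=(hsv[...,0]>105)&(hsv[...,0]<130)&(hsv[...,1]>130); q=w[bl]; rect(q[(q[:,2]<.04)&(q[:,2]>.028)],"rim"); 
p=viewer.read_camera("top"); w=cloud(p); hsv=cv2.cvtColor(p["img"],cv2.COLOR_BGR2HSV)
f=(w[...,2]<.048)&(w[...,2]>.02)&(abs(w[...,0]-.585)<.035)&(abs(w[...,1]-.056)<.03); q=w[f]; rect(q,"pocket floor")
g=(hsv[...,0]>40)&(hsv[...,0]<85)&(hsv[...,1]>80)&(w[...,0]>.5)&(w[...,1]<.12); rect(w[g],"green")
p2=viewer.read_camera("side"); 
cv2.imwrite("pics/m2.png",np.hstack([cv2.resize(p["img"][120:320,200:460],(400,308)),cv2.resize(p2["img"][60:260,180:440],(400,308))]))
print(rel([.4905,-.365,.0155],down(95.8)))
E
```

```text
[-8.06868419e-01  1.92751745e-01  1.78750682e+00  8.67457049e-05
  1.16234604e+00 -9.07662993e-01] 0.12433226688976466
cover 29103 [ 489.7 -363.3] [ 86.4 119.7] 5.9 z 0.1763
rim 976 [ 484.1 -296.6] [118.   24.1] 5.8 z 0.0318
pocket floor 497 [584.8  56. ] [59.1 69.5] 89.3 z 0.0407
green 928 [ 609.1 -318.7] [170.4 829.1] 7.7 z 0.0408
(array([ -0.6,   1.2, 163.7]), array([-0.01, -0.02,  0.04]))
```

View pics/m2.png

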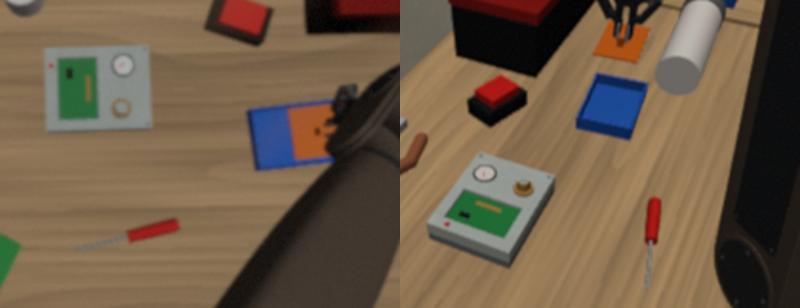

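The cover is out and hangs level at (620,40) in the right half, over the tray at (612,105). The green floor of the pocket shows at (78,88) in the left half. Next I lower the cover.

Request:
move_arm(increments=[-1,1,40,0,0,0,-1,-2,2,80,0,0,0,-1,-2,2,115,0,0,0,-1,-2,2,140,0,0,0,-1,-2,2,152,0,0,0,-1,-2,2,158,0,0,0,-1,-2,2,162,0,0,0,-1,-2,2,164,0,0,0,-1,-2,2,164,0,0,0,-1,-2,2,164,0,0,0,-0.2,-2,2,164,0,0,0,-0.2,-2,2,164,0,0,0,-0.2,-2,2,164,0,0,0,-0.2,-2,2,150,0,0,0,-0.2,-2,2,120,0,0,0,-0.2,-2,2,80,0,0,0,-0.2,-2,2,30,0,0,0,0,-2,2,0,0,0,0,0])

```text
time_s: 8.75
ee_pos: [0.4926, -0.3683, 0.1851]
tool_rot: [2.1, 2.327, -0.001]
wrist_force: [-0.7, 0.5, 0.2]
gripper_width: 0.498
grip_force: 0.0
```

```bash
python3 - <<'E'
from h import *
p=viewer.read_camera("wrist"); w=cloud(p); hsv=cv2.cvtColor(p["img"],cv2.COLOR_BGR2HSV)
og=(hsv[...,0]>8)&(hsv[...,0]<20)&(hsv[...,1]>180)
q=w[og]; q=q[(abs(q[:,1]+.365)<.15)]; rect(q[(q[:,2]<.05)],"cover"); rect(q[(q[:,2]>.026)],"rib")
bl=(hsv[...,0]>105)&(hsv[...,0]<130)&(hsv[...,1]>130); q=w[bl]; rect(q[(q[:,2]<.04)&(q[:,2]>.028)],"rim"); 
# controller view pose: wrist position for approach
s=readout.sense(); print(s["joint_pos"],s["gripper_width"])
a=53.; print(rel([.47,.356,.24],down(a)), rel([.42,.1,.24],down(a)))
E
```

```text
cover 10322 [ 493.  -370.3] [ 84.2 125. ] 5.9 z 0.0111
rib 669 [ 492.4 -370.3] [11.5 50. ] 6.0 z 0.031
rim 2184 [ 491.4 -367.6] [118.2 167.6] 6.0 z 0.0318
[-8.06638201e-01  1.89347534e-01  1.76927046e+00  2.72461229e-05
  1.16786114e+00 -9.09297347e-01] 0.499279162488167
(array([724.2,  50.6, -57.6]), array([ 0.76,  0.45, 42.88])) (array([474.6, -25.4, -55.4]), array([ 0.76,  0.45, 42.88]))
```

The cover lies flat in the tray, 2–3 mm off its middle. Next is the controller.

Request:
move_arm(increments=[724,50,-57,0.8,0.4,42.9,0.3,724,50,-57,0.8,0.4,42.9,0.3,724,50,-57,0.8,0.4,42.9,0.3,724,50,-57,0.8,0.4,42.9,0.3,724,50,-57,0.8,0.4,42.9,0.3,724,50,-57,0.8,0.4,42.9,0.3,724,50,-57,0.8,0.4,42.9,0.3,724,50,-57,0.8,0.4,42.9,0.3,724,50,-57,0.8,0.4,42.9,0.3,724,50,-57,0.8,0.4,42.9,0.3,724,50,-57,0.8,0.4,42.9,0.3,724,50,-57,0.8,0.4,42.9,0.3,724,50,-57,0.8,0.4,42.9,0.3,724,50,-57,0.8,0.4,42.9,0.3,724,50,-57,0.8,0.4,42.9,0.3,724,50,-57,0.8,0.4,42.9,0.3,724,50,-57,0.8,0.4,42.9,0.3,724,50,-57,0.8,0.4,42.9,0.3,724,50,-57,0.8,0.4,42.9,0.3,724,50,-57,0.8,0.4,42.9,0.3])

```text
time_s: 10.8
ee_pos: [0.4674, 0.3571, 0.2364]
tool_rot: [-2.8, -1.392, 0.009]
wrist_force: [0.2, 1.3, -0.4]
gripper_width: 0.653
grip_force: 0.0
```

```bash
python3 - <<'E'
from h import *
s=readout.sense(); print(s["joint_pos"],s["ee_pos"])
p=viewer.read_camera("wrist"); w=cloud(p)
for o in viewer.cut_out(p,"controller"):
    q=w[o["pixels"]]; print(o["conf"],o["rect"]); rect(q[(q[:,2]>.066)&(q[:,2]<.074)],"ctop")
cv2.imwrite("pics/w2.png",p["img"])
p=viewer.read_camera("side"); cv2.imwrite("pics/s2.png",cv2.resize(p["img"][270:370,170:300],(780,600),interpolation=cv2.INTER_CUBIC))
print(rel([.47,.356,.24],down(53)))
E
```

```text
[0.47392257 0.09447134 1.78893086 0.01490809 1.26366599 1.11743385] [0.46738685 0.35710714 0.23638563]
0.92 [119.5, 171.4, 75.8, 62.1]
ctop 0
0.86 [244.2, 109.3, 27.5, 114.6]
ctop 2681 [468.9 353.6] [110.7  23.5] 52.8 z 0.0701
(array([ 0.4,  3. , -3.6]), array([-0.87, -0.08, -0.09]))
```

View pics/w2.png

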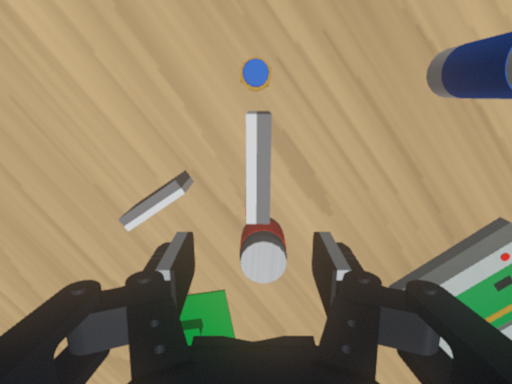

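View pics/s2.png

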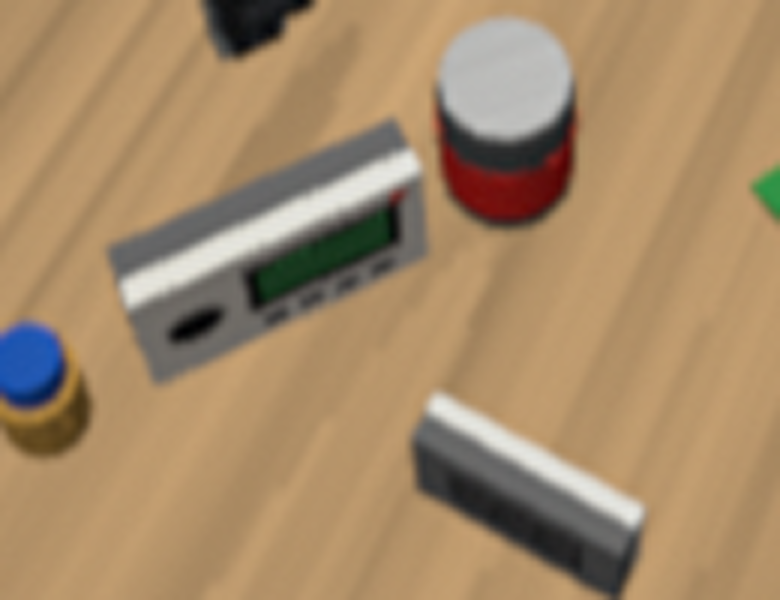

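The wrist view shows the controller upright at (258,165), with the valve at (256,73) and the tin at (263,250). The enlarged side view shows the red lamp at (398,195), at the tin end of the top edge, and the white face toward the side camera. The small look-alike is at (530,495). The larger box is the one meant.

Request:
move_arm(increments=[0,3,40,-0.9,0,0,0.3,0,3,80,-0.9,0,0,0.3,0,3,110,-0.9,0,0,0.3,0,3,120,-0.9,0,0,0.3,0,3,120,-0.9,0,0,0.3,0,3,120,-0.9,0,0,0.3])

```text
time_s: 11.55
ee_pos: [0.4693, 0.3581, 0.1181]
tool_rot: [-2.812, -1.401, -0.007]
wrist_force: [0.3, -1.2, 0.9]
gripper_width: 0.649
grip_force: 0.0
```

```bash
python3 - <<'E'
from h import *
print(pose()[0], rel([.4696,.3553,.040],down(53)))
E
```

```text
[0.46932405 0.35811641 0.11806761] (array([-2.4,  1.8, 78.1]), array([ 0.1 , -0.22, -0.04]))
```

Request:
move_arm(increments=[-2,2,30,0,0,0,0.3,-2,2,60,0,0,0,0.3,-2,2,74,0,0,0,0.3,-2,2,78,0,0,0,0.3,-2,2,78,0,0,0,0.3,-2,2,78,0,0,0,-1,-2,2,78,0,0,0,-1,-2,2,78,0,0,0,-1,-2,2,78,0,0,0,-1,-2,2,78,0,0,0,-1,-2,2,78,0,0,0,-1,-2,2,78,0,0,0,-1], grip_force=60)

```text
time_s: 12.75
ee_pos: [0.4699, 0.3556, 0.0401]
tool_rot: [-2.812, -1.401, -0.007]
wrist_force: [0.0, -0.3, 5.1]
gripper_width: 0.271
grip_force: 60.0
```

Request:
move_arm(increments=[0,0,-15,0,0,0,-1,0,0,-50,0,0,0,-1,0,0,-90,0,0,0,-1,0,0,-130,0,0,0,-1,0,0,-150,0,0,0,-1,0,0,-150,0,0,0,-1,0,0,-150,0,0,0,-1])

```text
time_s: 13.45
ee_pos: [0.4678, 0.3544, 0.1877]
tool_rot: [-2.812, -1.401, -0.001]
wrist_force: [-0.7, -0.6, -2.1]
gripper_width: 0.275
grip_force: 59.1
```

```bash
python3 - <<'E'
from h import *
s=readout.sense(); print(s["joint_pos"],s["gripper_width"],s["wrist_force"],s["ee_pos"],s["tool_rot"])
p,r=pose()
for n in ("top","side"):
    q=viewer.read_camera(n); w=cloud(q)
    for o in viewer.cut_out(q,"controller")[:2]:
        m=w[o["pixels"]]; m=m[m[:,2]>.1]
        if len(m)>20: t=r.inv().apply(m-p)*1000; print(n,o["conf"],len(m),"tool-frame pctl",np.round(np.percentile(t,[1,50,99],axis=0),1).tolist())
t=R.from_euler("z",.9,degrees=True)*R.from_rotvec([0,0,0])
# hold pose: tool x=-cy, y=-cx, z=-cz
def goal(tilt,yaw=.9):
    cy=np.array([1,0,0]);a=np.radians(tilt);cz=np.array([0,np.sin(a),np.cos(a)]);cx=np.cross(cy,cz)
    return R.from_euler("z",yaw,degrees=True)*R.from_matrix(np.column_stack([-cy,-cx,-cz]))
print("up",rel([.52,.10,.25],goal(0))); print("40",rel([.585,.08,.2],goal(40)))
E
```

```text
[4.75537177e-01 1.33585106e-01 1.83809446e+00 1.03890509e-04
 1.16951372e+00 1.12182811e+00] 0.2752248973313477 [-0.69044668 -0.5823957  -2.1142108 ] [0.46781876 0.35442314 0.18767881] [-2.81182096e+00 -1.40093992e+00 -6.25242171e-04]
top 0.79 297 tool-frame pctl [[-53.4, -11.0, -33.7], [-35.2, 3.7, -28.9], [-6.1, 12.6, 31.7]]
side 0.64 1400 tool-frame pctl [[-55.7, -18.9, -30.0], [13.2, -12.4, -9.8], [53.0, 10.4, 42.5]]
up (array([-171.2,  195.1,  -64.1]), array([-2.3000e-01, -1.0000e-02, -1.2794e+02]))
40 (array([-147.9,  259.1,  -14.3]), array([  21.41,  -44.29, -121.65]))
```

Request:
move_arm(increments=[-20,20,-40,0,0,-8,-1,-40,40,-64,0,0,-16,-1,-60,60,-64,0,0,-24,-1,-80,80,-64,0,0,-32,-1,-100,100,-64,0,0,-40,-1,-120,120,-64,0,0,-48,-1,-140,140,-64,0,0,-56,-1,-160,160,-64,0,0,-64,-1,-171,180,-64,0,0,-72,-1,-171,195,-64,0,0,-80,-1,-171,195,-64,0,0,-88,-1,-171,195,-64,0,0,-96,-1,-171,195,-64,0,0,-104,-1,-171,195,-64,0,0,-112,-1,-171,195,-64,0,0,-120,-1,-171,195,-64,0,0,-128,-1,-171,195,-64,0,0,-128,-1,-171,195,-64,0,0,-128,-1])

```text
time_s: 15.45
ee_pos: [0.5207, 0.1007, 0.2511]
tool_rot: [0.022, -3.141, -0.001]
wrist_force: [0.7, 0.6, -1.9]
gripper_width: 0.271
grip_force: 59.4
```

```bash
cat >> h.py <<'E'
def goal(tilt,yaw=.9):
    cy=np.array([1,0,0]);a=np.radians(tilt);cz=np.array([0,np.sin(a),np.cos(a)]);cx=np.cross(cy,cz)
    return R.from_euler("z",yaw,degrees=True)*R.from_matrix(np.column_stack([-cy,-cx,-cz]))
PK=np.array([.585,.056,.045]); RH=R.from_euler("z",-89.1,degrees=True)
def tcp_for_edge(tilt,edge):
    "TCP so that the controller's lower back edge (tool 0,+12,+40 mm) lies at edge (world)"
    return np.array(edge)-goal(tilt).apply([-.001,.012,.040])
E
python3 - <<'E'
from h import *
s=readout.sense(); print(s["joint_pos"],s["ee_pos"])
e=PK+RH.apply([.032,0,.055]); t=tcp_for_edge(40,e); print(e,t,rel(t,goal(40)))
E
```

```text
[-7.18572695e-04 -5.03139379e-02  1.90913226e+00  7.88089923e-04
  1.28354221e+00 -1.58561265e+00] [0.52066722 0.10071431 0.25106589]
[0.58550263 0.02400395 0.1       ] [0.58424329 0.04050517 0.13835523] (array([-62.8, -61.2, 112.6]), array([40.04, -0.08, -0.09]))
```

Request:
move_arm(increments=[-10,0,0,8,0,0,-1,-25,-10,20,16,0,0,-1,-40,-25,50,24,0,0,-1,-55,-45,80,32,0,0,-1,-63,-61,100,40,0,0,-1,-63,-61,113,40,0,0,-1,-63,-61,113,40,0,0,-1,-63,-61,113,40,0,0,-1])

```text
time_s: 16.25
ee_pos: [0.5857, 0.0411, 0.1405]
tool_rot: [-0.022, 2.945, -1.067]
wrist_force: [0.6, 0.2, -0.9]
gripper_width: 0.268
grip_force: 59.7
```

```bash
cat > look.py <<'E'
from h import *
s=readout.sense(); print(s["joint_pos"],s["ee_pos"],s["wrist_force"],s["gripper_width"])
p,r=pose()
print("edge in pocket frame", RH.inv().apply(p+r.apply([-.001,.012,.040])-PK)*1000)
for n in ("top","side"):
    q=viewer.read_camera(n); w=cloud(q)
    m=w.reshape(-1,3); t=r.inv().apply(m-p)*1000; ok=(abs(t[:,0])<70)&(abs(t[:,1])<15)&(t[:,2]>2)&(t[:,2]<48); t=t[ok]
    print(n,len(t),np.round(np.percentile(t,[1,50,99],axis=0),1).tolist())
    h=(w[...,2]>.040)&(w[...,2]<.05)&(abs(w[...,0]-.585)<.12)&(abs(w[...,1]-.018)<.13); rect(w[h],"hous")
    q["img"]=q["img"]; globals()[n]=q["img"]
E
python3 - <<'E'
from look import *
cv2.imwrite("pics/t3.png",np.hstack([cv2.resize(top[110:240,190:330],(400,371),interpolation=cv2.INTER_CUBIC),cv2.resize(side[100:240,160:310],(400,371),interpolation=cv2.INTER_CUBIC)]))
E
```

```text
[ 0.16736628  0.31884349  1.82781984 -0.73920902  1.22466882 -1.0745024 ] [0.58572151 0.04105312 0.14051926] [ 0.58462191  0.18878277 -0.86623492] 0.2681895181874648
edge in pocket frame [31.36965957  1.62404263 57.1225096 ]
top 331 [[-57.1, -13.2, 2.7], [-1.3, -10.4, 20.5], [51.5, 0.1, 38.9]]
hous 2257 [586.6  18.9] [160.4 200.2] 0.8 z 0.0454
side 43 [[40.5, -11.0, 2.5], [52.9, 0.4, 19.0], [53.8, 12.2, 39.1]]
hous 1797 [584.5  17.2] [161.5 204.5] 1.0 z 0.0436
```

View pics/t3.png

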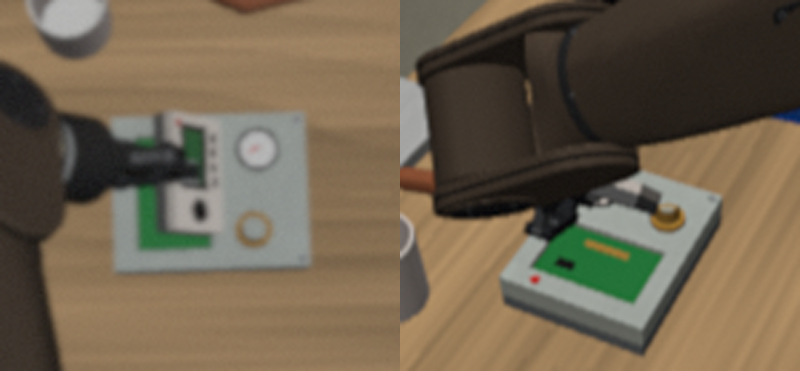

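The left half (top view) shows the tilted controller over the pocket at about (190,175), with its lamp at (180,122) on the red-dot side. The right half shows the pocket free. The controller sits about 2.5 mm too far in housing +y, so I correct that on the way down.

```bash
python3 - <<'E'
from h import *
p,r=pose(); d=np.array([.0,0,0])
for ex,z in ((31.5,8),(31.5,-3)):
    cur=p+r.apply([-.001,.012,.040]); tgt=PK+RH.apply([ex/1000,-.0009,z/1000])
    print(rel(p+tgt-cur,goal(40)))
E
```

```text
(array([ 3.7, 32.4, 38.9]), array([ 0.14,  0.29, -0.22]))
(array([ 3.8, 39.5, 47.4]), array([ 0.14,  0.29, -0.22]))
```

Request:
move_arm(increments=[3,15,18,0.1,0.3,-0.2,-1,4,28,34,0.1,0.3,-0.2,-1,4,33,39,0.1,0.3,-0.2,-1,4,36,43,0.1,0.3,-0.2,-1,4,38,45.5,0.1,0.3,-0.2,-1,4,39,47,0.1,0.3,-0.2,-1,4,39,47,0.1,0.3,-0.2,-1,4,39,47,0.1,0.3,-0.2,-1])

```text
time_s: 17.15
ee_pos: [0.5817, 0.0406, 0.0787]
tool_rot: [-0.026, 2.95, -1.075]
wrist_force: [0.2, 0.3, -0.5]
gripper_width: 0.273
grip_force: 59.9
```

```bash
python3 - <<'E'
from look import *
cv2.imwrite("pics/t4.png",np.hstack([cv2.resize(top[110:240,190:330],(400,371),interpolation=cv2.INTER_CUBIC),cv2.resize(side[100:240,160:310],(400,371),interpolation=cv2.INTER_CUBIC)]))
E
```

```text
[ 0.16859724  0.40560014  1.84948362 -0.76894905  1.1528761  -0.99867998] [0.58171266 0.04064929 0.07867147] [ 0.1576966   0.34520574 -0.49933614] 0.27284059507548464
edge in pocket frame [31.84894814 -2.67219533 -4.67310028]
top 403 [[-68.2, -13.0, 2.8], [5.6, -9.9, 26.2], [67.5, 13.0, 47.8]]
hous 2370 [586.8  19.1] [160.8 200.5] 1.0 z 0.0453
side 77 [[47.0, -10.1, 3.2], [54.2, 4.4, 35.9], [69.0, 14.9, 47.5]]
hous 1127 [582.4  17.1] [156.8 203.3] 1.1 z 0.0437
```

Request:
move_arm(increments=[-1.5,0.6,0.8,0,0,0,-1,-1.5,1,1.2,0,0,0,-1,-1.5,1,1.2,0,0,0,-1])

```text
time_s: 17.55
ee_pos: [0.583, 0.0402, 0.0781]
tool_rot: [-0.025, 2.95, -1.08]
wrist_force: [-2.9, 0.6, 5.6]
gripper_width: 0.274
grip_force: 60.4
```

Request:
move_arm(increments=[0,-0.8,0.6,0,0,0,-1,0,-1.5,1.3,0,0,0,-1,0,-1.5,1.3,0,0,0,-1])

```text
time_s: 17.85
ee_pos: [0.5838, 0.0389, 0.0782]
tool_rot: [-0.026, 2.948, -1.076]
wrist_force: [-1.3, 2.5, 4.9]
gripper_width: 0.273
grip_force: 60.8
```

```bash
python3 - <<'E'
from look import *
E
```

```text
[ 0.16542696  0.40870277  1.84656892 -0.77157381  1.15056693 -0.9993119 ] [0.58378811 0.0388608  0.07817123] [-1.26768567  2.47676749  4.91188627] 0.27273928012742976
edge in pocket frame [33.69962924 -0.57550277 -5.15932128]
top 413 [[-69.2, -13.5, 2.8], [4.4, -9.8, 26.0], [69.6, 13.6, 47.7]]
hous 2347 [586.8  19. ] [160.7 200.2] 0.8 z 0.0454
side 81 [[41.4, -10.9, 3.5], [54.3, 3.9, 37.4], [69.1, 14.5, 47.3]]
hous 1145 [582.8  17.6] [158.4 203.1] 0.7 z 0.0437
```

Request:
move_arm(increments=[0,0,0,0,0,0,0.2,0,0,0,0,0,0,0.2,0,0,0,0,0,0,0.2,0,0,-40,0,0,0,0.2,0,0,-80,0,0,0,0.2,0,0,-110,0,0,0,0.2,0,0,-110,0,0,0,0.2,0,0,-110,0,0,0,0.2])

```text
time_s: 18.75
ee_pos: [0.5821, 0.1094, 0.1604]
tool_rot: [-0.027, 2.95, -1.075]
wrist_force: [0.3, -0.7, -1.0]
gripper_width: 0.601
grip_force: 0.0
```

```bash
python3 - <<'E'
from h import *
s=readout.sense(); print(s["ee_pos"],s["joint_pos"],s["wrist_force"])
ims=[]
for n in("top","side","wrist"):
    p=viewer.read_camera(n); w=cloud(p)
    if n=="wrist": ims.append(cv2.resize(p["img"],(400,300)))
    else: ims.append(cv2.resize(p["img"][110:230,180:340] if n=="top" else p["img"][130:250,160:320],(400,300),interpolation=cv2.INTER_CUBIC))
    m=(w[...,2]>.054)&(w[...,2]<.12)&(abs(w[...,0]-.585)<.075)&(w[...,1]>.005)&(w[...,1]<.115); q=w[m]; rect(q,n)
    if len(q)>20: A=np.c_[q[:,:2]-PK[:2],np.ones(len(q))]; print(np.round(np.linalg.lstsq(A,q[:,2],rcond=None)[0],4),np.percentile(q[:,2],[5,50,95]))
cv2.imwrite("pics/t5.png",np.hstack([ims[0],ims[1]])); cv2.imwrite("pics/t5w.png",ims[2])
print("press pose", rel([.585,.056,.12],goal(0)))
E
```

```text
[0.58205351 0.10942189 0.16041992] [ 0.27693029  0.34065096  1.75890438 -0.69397509  1.32821079 -1.03926877] [ 0.30706328 -0.74507728 -1.01742854]
top 927 [586.5  60. ] [110.3  70. ] 0.9 z 0.0645
[0.0061 0.0001 0.0645] [0.06096973 0.06451944 0.06783251]
side 763 [583.4  58.2] [108.8  74.5] 0.8 z 0.0629
[ 0.011  -0.0255  0.0628] [0.05707308 0.06287145 0.06543713]
wrist 10176 [586.   56.5] [110.6  71.7] 1.0 z 0.0642
[ 0.0061 -0.0224  0.064 ] [0.06067376 0.06420054 0.06531851]
press pose (array([ -3.6, -15.1,  63.1]), array([-40.11,  -0.5 ,   0.14]))
```

View pics/t5.png

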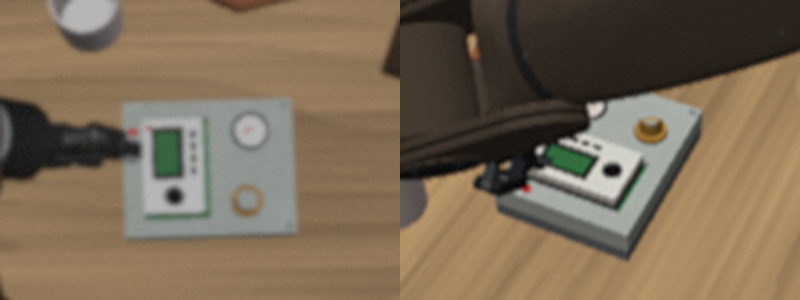

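The controller has dropped flat into the pocket, at (175,167) in the left half, with its lamp at (150,128) by the red dot at (133,131). Its face is at z = 0.0645, which is the height before pressing. Next I stand the tool upright, shut the fingers and press.

Request:
move_arm(increments=[0,0,0,-8,0,0,-1,0,0,0,-16,0,0,-1,-1,-3,10,-24,0,0,-1,-2,-8,25,-32,0,0,-1,-3.6,-13.6,45,-40,-0.5,0,-1,-3.6,-13.6,62,-40.1,-0.5,0,-1,-3.6,-13.6,62,-40.1,-0.5,0,-1,-3.6,-13.6,62,-40.1,-0.5,0,-1])

```text
time_s: 19.7
ee_pos: [0.5853, 0.0594, 0.1205]
tool_rot: [0.029, -3.141, -0.0]
wrist_force: [-0.2, -0.3, 0.3]
gripper_width: 0.003
grip_force: 0.0
```

```bash
python3 - <<'E'
from h import *
s=readout.sense(); print(s["gripper_width"],s["wrist_force"],s["ee_pos"]); print(rel([.5855,.058,.0645],goal(0)))
E
```

```text
0.0033142627378834728 [-0.21052889 -0.32521366  0.26947339] [0.58530517 0.05937116 0.12053506]
(array([-0.2, -1.4, 56. ]), array([ 0.01, -0.01,  0.17]))
```

Request:
move_arm(increments=[0,-1,30,0,0,0,-1,0,-1,48,0,0,0,-1,0,-1,54,0,0,0,-1,0,-1,56,0,0,0,-1,0,-1,57,0,0,0,-1,0,-1,58,0,0,0,-1,0,-1,59,0,0,0,-1,0,-1,60,0,0,0,-1,0,-1,61,0,0,0,-1,0,-1,62,0,0,0,-1,0,-1,62,0,0,0,-1])

```text
time_s: 20.8
ee_pos: [0.5873, 0.0583, 0.0617]
tool_rot: [-0.029, 3.137, 0.002]
wrist_force: [-1.3, 1.0, 5.3]
gripper_width: 0.003
grip_force: 2.6
```

Request:
move_arm(increments=[0,0,1,0,0,0,-1,0,0,2,0,0,0,-1,0,0,3,0,0,0,-1,0,0,4,0,0,0,-1,0,0,4,0,0,0,-1])

```text
time_s: 21.3
ee_pos: [0.5874, 0.0583, 0.059]
tool_rot: [-0.03, 3.138, 0.002]
wrist_force: [-5.4, 0.3, 11.4]
gripper_width: -0.0
grip_force: 5.7
```

Request:
move_arm(increments=[0,0,1.5,0,0,0,-1,0,0,3,0,0,0,-1,0,0,4,0,0,0,-1,0,0,4,0,0,0,-1])

```text
time_s: 21.7
ee_pos: [0.5876, 0.0583, 0.0588]
tool_rot: [-0.031, 3.14, 0.001]
wrist_force: [-14.6, 0.8, 29.0]
gripper_width: -0.0
grip_force: 14.5
```

The force rose to 29 N with no further travel, so it is at its stop. I retract and check.

Request:
move_arm(increments=[0,0,-10,0,0,0,-1,0,0,-50,0,0,0,-1,0,0,-100,0,0,0,-1,0,0,-150,0,0,0,-1,-50,0,-180,0,0,0,-1,50,0,-180,0,0,0,-1,100,-30,-180,0,0,0,-1,100,-60,-180,0,0,0,-1,100,-100,-180,0,0,0,-1,100,-140,-180,0,0,0,-1,100,-140,-180,0,0,0,-1,100,-140,-180,0,0,0,-1])

```text
time_s: 22.9
ee_pos: [0.4886, -0.0846, 0.2317]
tool_rot: [-0.026, 3.138, 0.002]
wrist_force: [0.1, -0.3, 0.2]
gripper_width: -0.002
grip_force: 0.0
```

```bash
python3 - <<'E'
from h import *
ims=[]
for n in("top","side"):
    p=viewer.read_camera(n); w=cloud(p)
    ims.append(cv2.resize(p["img"],(400,300)) if n=="side" else cv2.resize(p["img"][90:300,100:430],(400,300),interpolation=cv2.INTER_CUBIC))
    m=(w[...,2]>.052)&(w[...,2]<.08)&(abs(w[...,0]-.585)<.075)&(w[...,1]>.01)&(w[...,1]<.115); q=w[m]; rect(q,n)
    if len(q)>20: print(np.round(np.linalg.lstsq(np.c_[q[:,:2]-PK[:2],np.ones(len(q))],q[:,2],rcond=None)[0],4))
    h=(w[...,2]>.040)&(w[...,2]<.05)&(abs(w[...,0]-.585)<.12)&(abs(w[...,1]-.018)<.13); rect(w[h],"hous")
    for l in ("nut","tin","valve","mug","spray","battery","elbow"):
        o=viewer.cut_out(p,l)
        if o: print(l,o[0]["rect"],np.round(np.nanmedian(w[o[0]["pixels"]],0),3))
cv2.imwrite("pics/f.png",np.hstack(ims)); print(pose()[0])
E
```

```text
top 917 [592.  60.] [121.2  70.1] 1.1 z 0.0596
[0.002  0.0007 0.0595]
hous 2385 [586.9  18.9] [161.  200.4] 0.9 z 0.0455
nut [273.1, 187.4, 14.2, 11.2] [ 0.536 -0.019  0.051]
tin [161.4, 225.8, 26.0, 19.2] [0.418 0.27  0.074]
valve [334.9, 111.9, 43.4, 39.6] [ 0.714 -0.253  0.054]
mug [201.2, 89.4, 31.5, 40.4] [0.789 0.162 0.04 ]
spray [144.1, 123.7, 32.4, 32.4] [0.683 0.297 0.155]
battery [334.6, 111.0, 42.3, 41.3] [ 0.715 -0.253  0.054]
elbow [257.0, 89.6, 43.9, 21.6] [ 0.808 -0.014  0.026]
side 869 [583.7  58.2] [112.   73.5] 0.7 z 0.0579
[ 0.0022 -0.0038  0.0579]
hous 2130 [584.2  16.9] [161.2 203.2] 0.8 z 0.0441
nut [255.8, 178.7, 11.0, 7.5] [ 0.538 -0.016  0.052]
tin [242.6, 271.1, 23.0, 37.1] [0.409 0.287 0.072]
valve [164.3, 325.9, 19.3, 21.0] [0.515 0.437 0.04 ]
mug [131.4, 180.7, 42.1, 42.5] [0.77  0.163 0.056]
spray [120.2, 214.5, 39.6, 56.7] [0.675 0.317 0.118]
battery [225.3, 108.7, 41.7, 33.4] [ 0.707 -0.239  0.039]
elbow [160.8, 147.9, 36.5, 27.9] [ 0.803 -0.008  0.023]
[ 0.48868813 -0.08385326  0.23156866]
```

View pics/f.png

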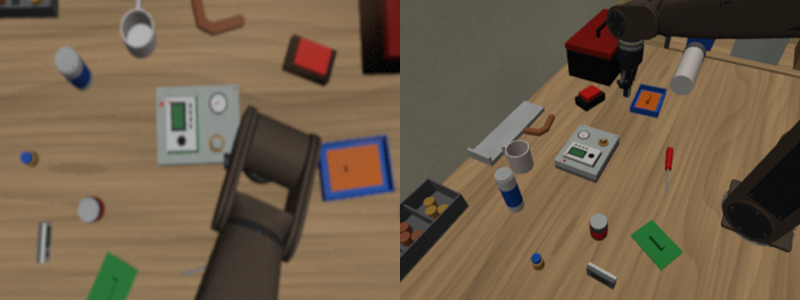

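The controller is level at (180,125) in the left half, 14 mm above the housing top, with its lamp by the red dot. The cover lies in the tray at (355,168), and the other things have not moved. I hand in.

```bash
python3 -c "
from h import *
print(ticket.close_job())"
```

```text
the job is handed in; nothing more can be done
None
```

The job is handed in at about 23 s: the orange cover lies flat, rib up, 2–3 mm off the tray's middle, the controller is pressed home with its lamp by the red dot, and the cameras show nothing else moved.

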